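# Load the bench mixer, shut its gate and hold the speed dial at three

## Task

Stand the green pigment bottle in the round pocket of the bench mixer and swing the gate fully shut over its cap. Only then press the spring-return dial down by its red bar, past the first and second clicks to the third, and keep holding it there: the job finishes with the robot still pressing the dial, because it springs back if let go. Leave the other bottles and the ink cups where they are.

Things in the scene. Friction and masses are not known exactly. Their poses are not given: they have to be found in the camera images.
- green_bottle: The GREEN pigment bottle with a paper label and a black screw cap, loose, 42 mm diameter and 97 mm tall, 50 to 100 g; straight body up to about 55 mm, then a shoulder and the narrower cap. Origin: centre of its underside; z up.
- blue_bottle: The blue pigment bottle, 38 mm diameter, 89 mm tall, black cap; to be left alone. Origin: centre of its underside. Bottles stand on the bench and may have changed places.
- orange_bottle: The orange-brown pigment bottle, 36 mm diameter, 85 mm tall, black cap; to be left alone. Origin: centre of its underside.
- pink_cup: A pink lidded ink cup, 84 mm wide, 94 mm tall, back left of the bench; to be left alone. Origin: centre of its underside.
- teal_cup: A lidded ink cup with a teal lid, 105 mm wide, 98 mm tall, back right of the bench; to be left alone. Origin: centre of its underside.
- mixer: Bench mixer, fixed; position and yaw vary. Grey housing (its x -62 to 62, y -70 to 150 mm), deck 60 mm high; blue control head 100 mm high at the front right (x -68 to -16, y -73 to 19). Origin on the bench, z up; -x is the front with the dial (towards the robot), +y its left. Pocket at (0, 50), gate post 14 mm thick at (0, 120), top 139; dial axis along x at y -27, z 62 mm.
- pocket_floor (a point): Centre of the flat floor of the round pocket in the deck: 48 mm diameter with a 3 mm chamfer, 20 mm deep, its floor 40 mm above the bench and its mouth 60 mm. The bottle stands in it upright, 77 mm of it showing.
- gate_hinge (a point): The gate's upright hinge axis on top of the post, at the height of the middle of the gate's arm (145 mm above the bench). The arm is a flat aluminium bar 18 mm wide, 7 mm thick, that clears the cap of the seated bottle by about 4 mm.
- gate_pin (a point): On the axis of the gate's upright red pin, 14 mm diameter, 100 mm from the hinge axis, rising 42 mm from the arm (148 to 190 mm above the bench); this point is 175 mm above the bench. Push or pull the pin sideways to swing the gate.
- gate (a joint): Angle of the gate, rad: 0 is fully shut (stop; arm over the bottle, pointing along the mixer's -y from the hinge), grows as it swings open towards the mixer's front (-x): at 1.57 it points to -x, at most 2.25. Starts open at 1.65 to 2.1. Light friction (under 1 N at the pin); stays where it is left.
- press_bar (a point): Mid-length, on its axis, of the red round press bar: 18 mm diameter, along the mixer's x, 40 mm free length towards the front, on the dial's arm, 70 mm from the dial axis to the right (-y). At rest it is 94 mm above the bench; pressed, it moves on an arc about the dial axis and is about 33 mm above the bench at the third click. Clear above, below and to the right.
- dial (a joint): Dial angle, rad: 0 at rest (arm 0.47 above level), grows as the bar goes down. Clicks rest at 0.3, 0.6, 0.9 (third); the force at the bar jumps by 3 to 5 N when leaving each click and eases off towards the next: 6 to 12 N, 9 to 11 N held at the third. End stop 1.0; 0.84 up to the stop counts as third. Springs fully back if let go. Scale: white rest mark, two yellow bars, red bar for the third.
There are look-alikes about, which are no part of the job. Leave any turquoise or yellow look-alike of the green_bottle alone.

How it is judged:
By the outcome, as a careful person would: the job done as asked, in the order asked, and still so for the second after the job is handed in, while the arm keeps its last pose, push and grip.
It also fails if it takes over 72 s, if anything falls off the work surface, if the arm or the gripper's body presses on something with over 40 N, if the wrist force passes 120 N, or if a joint passes its speed limit or range.

## Robot

A 7-joint arm with a two-finger parallel gripper is mounted at the origin on a cart in front of the work surface, level with it; the furniture and walls round the work are solid. World frame = base frame: x ahead of the robot, y to its left, z up, the work surface at z = 0. Lengths are in m, angles in rad, forces in N, time in s.
With the tool pointing down it reaches from about 0.35 to 0.9 m from the base axis. Payload 19.9 kg.
Tool frame: the origin (TCP) lies between the finger pads; the fingertips stand 19 mm ahead of it and the grasp point (between the pads) is the TCP; z points along the fingers, y is the line along which they close (so a half turn about z gives the same grasp; the last joint's range is limited). The gripper opens to 94 mm and grips with 3 to 60 N. Pads are 16 mm wide; open, the fingers measure 119 mm over their backs; the gripper's body (75 mm by 177 mm) begins 78 mm behind the grasp point.
Start: joints at [-1.183, 0.417, -0.01, 1.614, 0.005, 1.111, -0.053], TCP at [0.26, 0.568, 0.187] pointing down, gripper open.
Joint ranges: [-2.81, 2.81], [-0.39, 2.02], [-1.27, 1.25], [0.06, 2.57], [-1.19, 4.33], [0.19, 2], [-2.82, 2.82]. Speed limits (rad/s): [1.89, 1.89, 2.39, 2.39, 3.01, 3.01, 3.01].

## Interface

Orientations are given as a 3x3 rotation matrix whose columns are the frame's x, y, z axes.
In Python, from rig import robot gives the robot as it stands. Calls block until the motion is done:
- robot.move_ptp(position, orientation): joint-space move of the TCP to a pose.
- robot.move_linear(position, velocity=0.15, frame=None, threshold=None): straight line of the TCP; frame=None keeps the orientation; velocity is the mean speed in m/s. With threshold (N) it stops when the force on the tool has changed by that much, and returns True; else False.
- robot.goto_joints(angles): joint-space move.
- robot.gripper_to(opening): finger opening in m; the grip force is fixed at half the most; returns when the fingers have stopped.
- robot.pause(seconds).
- robot.ik(position, orientation): joint angles nearest the present ones, or None.
- robot.get_state(): the state.
- robot.grab_frame(name): name is "scene" or "top" or "wrist"; returns the picture (400x640x3 uint8, red, green, blue); there is no depth.
- robot.camera_info(name): a dict with "fx", "fy", "cx", "cy" (pixels), "rvec" (rotation vector, rad) and "tvec" (3), from world to camera coordinates, as OpenCV has them. Camera axes: x right, y down, z forward; pixel columns grow to the right and rows downward; lengths in m; the calibration is good to about 2 mm. A picture is of the moment at which its call begins: read the wrist's pose just before it. camera_info takes no time and is no camera call; for the wrist camera it gives the pose at the moment of the call.
A pose or a line that the arm cannot do raises robot.PlanningError and nothing moves.
- robot.sign_off(): hands the job in; it is judged then, once.
The state is a dict: "time": time; "qpos": joint angles; "joint_vel": joint speeds; "effort": joint torques, N m; "ee_pos": TCP position; "tool_rot": TCP orientation; "force": force on the tool from outside, world axes, zero at the start; "moment": the same for the moment, N m; "opening": finger opening in m; "grasp_force": force on a finger pad.
Only numpy, scipy, OpenCV 4.12 (cv2) and the standard library are available. Lean on these libraries where they do the work, as an engineer would, in place of code of your own. Each camera call takes 0.05 s, during which the arm holds its last target. There are 200 camera calls.

## Working session

There is one attempt and no reset: what is moved stays moved. The work goes in short steps, each a Python script; the robot and the scene stay as the last script left them, time stands still between calls to the robot, and variables do not carry over. Pictures are saved under pics/ and viewed, at most 10 in all, crops included, and the job is handed in when it is done.

```bash
ls; mkdir -p pics
cat > h.py <<'E'
import numpy as np, cv2
from rig import robot
def save(n,im): cv2.imwrite(f'pics/{n}.png',im[...,::-1])
def cam(name):
    c=robot.camera_info(name); R=cv2.Rodrigues(np.array(c['rvec'],float))[0]
    return c,R,np.array(c['tvec'],float).ravel()
def ray(name,u,v,C=None):
    c,R,t=C or cam(name)
    d=R.T@np.array([(u-c['cx'])/c['fx'],(v-c['cy'])/c['fy'],1]); return -R.T@t,d/np.linalg.norm(d)
def onz(name,u,v,z,C=None):
    o,d=ray(name,u,v,C); return o+d*(z-o[2])/d[2]
def tri(r):
    A=sum(np.eye(3)-np.outer(d,d) for o,d in r); b=sum((np.eye(3)-np.outer(d,d))@o for o,d in r)
    p=np.linalg.solve(A,b); return p,[np.linalg.norm((np.eye(3)-np.outer(d,d))@(p-o)) for o,d in r]
def proj(name,p):
    c,R,t=cam(name); q=R@np.array(p)+t; return q[0]/q[2]*c['fx']+c['cx'],q[1]/q[2]*c['fy']+c['cy']
def blobs(im,lo,hi,amin=30):
    hsv=cv2.cvtColor(im,cv2.COLOR_RGB2HSV); m=cv2.inRange(hsv,np.array(lo),np.array(hi))
    n,l,s,c=cv2.connectedComponentsWithStats(m)
    return [(s[i].tolist(),c[i].round(1).tolist()) for i in range(1,n) if s[i][4]>=amin],l
def down(a): # tool down, closing axis y at world angle a
    y=np.array([np.cos(a),np.sin(a),0]); z=np.array([0,0,-1.]); return np.column_stack([np.cross(y,z),y,z])
E
python3 - <<'E'
from h import *
s=robot.get_state(); print({k:np.round(s[k],3) for k in ('time','tool_rot','force')})
for n in ('scene','top'):
    im=robot.grab_frame(n); save(n+'0',im); c,R,t=cam(n); print(n,c,-R.T@t)
    print('red',blobs(im,(0,130,80),(6,255,255))[0],blobs(im,(174,130,80),(180,255,255))[0]); print('green',blobs(im,(35,80,40),(100,255,255))[0])
E
```

```text
pics
{'time': np.float64(0.0), 'tool_rot': array([[-0.909,  0.417, -0.   ],
       [ 0.417,  0.909, -0.001],
       [-0.   , -0.001, -1.   ]]), 'force': array([-0.293, -0.031,  0.37 ])}
scene {'fx': 367.6655850674032, 'fy': 367.6655850674032, 'cx': 320.73454349249295, 'cy': 205.34140381223136, 'rvec': array([ 1.96410461, -1.20318573,  0.59506158]), 'tvec': array([-0.26008103,  0.37566167,  0.77756437])} [-0.22557716 -0.40001672  0.77619053]
red [([354, 48, 21, 25, 285], [363.1, 58.6]), ([257, 173, 5, 13, 47], [259.0, 178.7]), ([425, 193, 15, 6, 32], [431.3, 196.2]), ([324, 220, 11, 13, 76], [328.8, 225.6]), ([594, 247, 14, 7, 46], [601.2, 250.4]), ([478, 319, 13, 57, 264], [484.8, 344.2])] [([322, 219, 14, 15, 38], [328.6, 225.7]), ([492, 276, 15, 14, 110], [498.2, 283.6]), ([385, 387, 10, 12, 82], [389.2, 392.1])]
green [([0, 0, 146, 157, 15791], [67.3, 72.0]), ([500, 41, 33, 8, 103], [514.8, 43.8]), ([493, 48, 19, 9, 119], [502.1, 52.5]), ([520, 50, 11, 7, 62], [525.0, 53.1]), ([434, 68, 35, 25, 501], [449.7, 82.5]), ([270, 132, 14, 9, 56], [274.9, 136.5]), ([60, 143, 122, 123, 954
[... 771 characters left out ...]
52], [633.9, 395.5])] [([634, 147, 6, 13, 55], [637.1, 153.5]), ([473, 184, 12, 17, 108], [478.0, 192.4]), ([0, 377, 18, 23, 128], [5.4, 385.8])]
green [([614, 41, 19, 13, 154], [623.0, 46.0]), ([472, 45, 20, 7, 103], [481.8, 47.8]), ([396, 50, 28, 17, 117], [407.6, 61.1]), ([630, 51, 10, 10, 56], [635.6, 56.2]), ([190, 98, 21, 14, 135], [199.3, 106.1]), ([427, 143, 35, 22, 396], [443.3, 152.5]), ([487, 147, 28, 23, 360], [500.6, 157.4]), ([439, 165, 20, 13, 105], [449.9, 172.4]), ([387, 224, 11, 12, 64], [391.1, 229.9]), ([410, 239, 18, 14, 195], [418.6, 245.3]), ([0, 300, 115, 100, 6702], [46.0, 352.4]), ([275, 335, 85, 65, 3120], [315.0, 366.8]), ([82, 369, 82, 31, 1583], [119.1, 387.4])]
```

View pics/scene0.png

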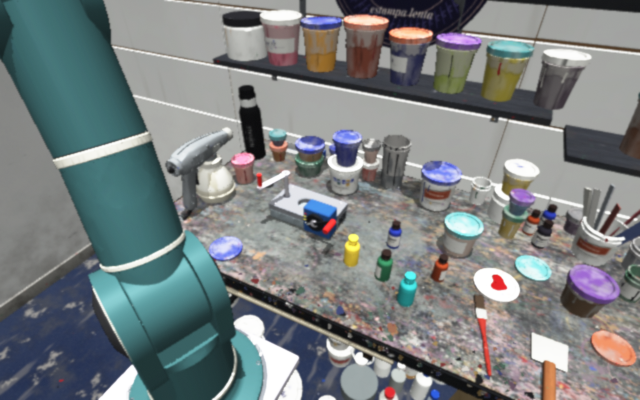

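View pics/top0.png

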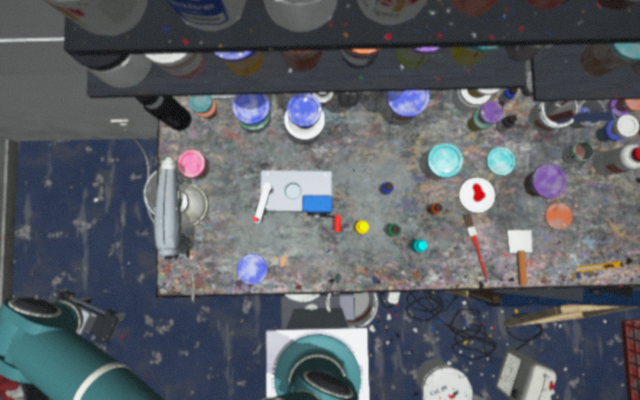

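Candidates in the scene view are green (384,267), yellow (352,252) and turquoise (407,289). The one at (384,267), dark green with a black cap, fits the description. The mixer is at (310,208) in scene and (296,191) in top. I'll confirm with enlarged crops.

Run:
```python
from h import *
a=cv2.imread('pics/top0.png')[160:260,240:440]; b=cv2.imread('pics/scene0.png')[160:310,240:440]
a=cv2.resize(a,None,fx=4,fy=4,interpolation=cv2.INTER_CUBIC)[:, :]
b=cv2.resize(b,None,fx=4,fy=4,interpolation=cv2.INTER_CUBIC)
cv2.imwrite('pics/c_top.png',a);cv2.imwrite('pics/c_scene.png',b)
T=robot
top=cv2.imread('pics/top0.png')[...,::-1].copy();sc=cv2.imread('pics/scene0.png')[...,::-1].copy()
bt=blobs(top,(60,80,30),(85,255,255),20)[0]; print([x for x in bt if 370<x[1][0]<440])
C=onz('top',391,229.9,.09); print('green top',C)
print('tri', tri([ray('top',391.1,229.9),ray('scene',384,255)]))
print('bar', onz('top',337.1,222.9,.094))
print('pocket',onz('top',293,191,.06))
print('corners',onz('top',262,170.5,.06),onz('top',331,170.5,.06),onz('top',262,212,.06))
```

```text
[([387, 224, 11, 12, 64], [391.1, 229.9])]
green top [ 0.45537821 -0.23531348  0.09      ]
tri (array([ 0.45714847, -0.24113269,  0.08016471]), [np.float64(0.004141787686573484), np.float64(0.004141787686573478)])
bar [ 0.48035366 -0.07266631  0.094     ]
pocket [0.58453887 0.06053871 0.06      ]
corners [0.65147502 0.15633063 0.06      ] [ 0.64625872 -0.05964421  0.06      ] [0.52128505 0.15795561 0.06      ]
```

View pics/c_top.png

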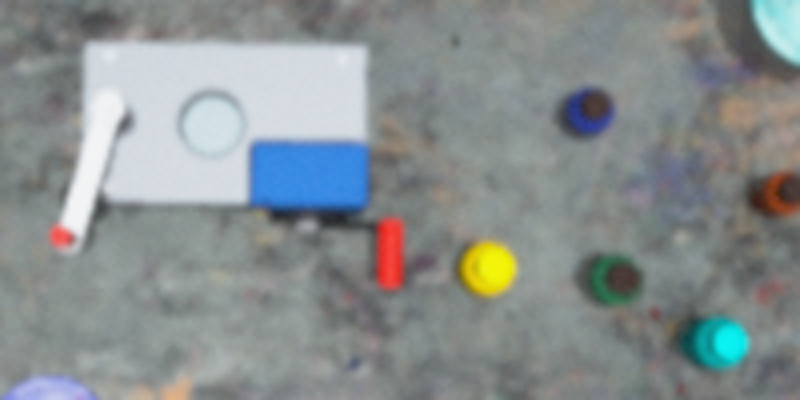

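View pics/c_scene.png

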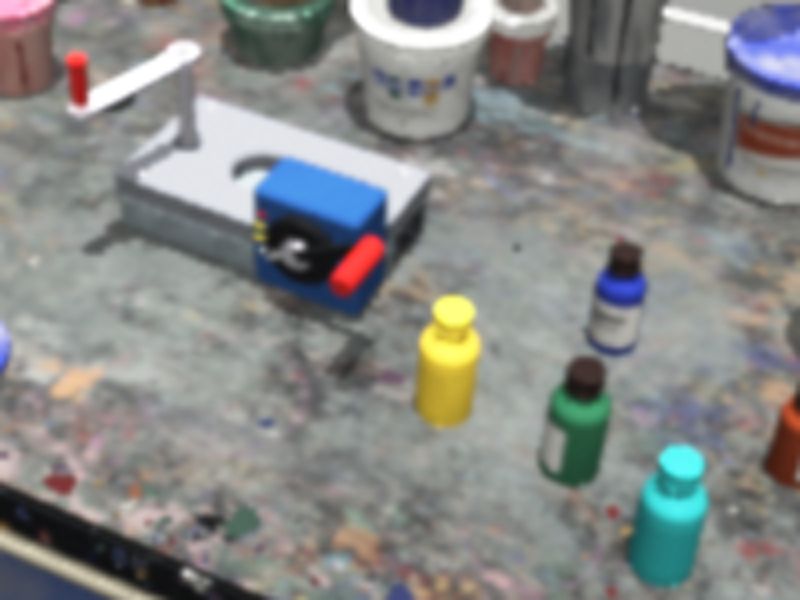

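Confirmed: the green body with a black cap is the target, at scene (384,267) with its cap at about (386,252) in scene and (396,229) in top. In top, the pocket is at (292.6,190.6), the pin at (254.9,218.6), the bar at (337,223). I'll move above the bottle and take a wrist look.

Run:
```python
from h import *
p,e=tri([ray('top',395.6,228.8),ray('scene',386,251.6)]); print('cap',p,e)
g=onz('top',395.6,228.8,.097); print(g, onz('scene',386,251.6,.097))
for a in (0,np.pi):
    for q in ([g[0],g[1],.2],[.58,.06,.2]): print(a, robot.ik(q,down(a)))
print('yellow',onz('top',362,227,.09),'teal',onz('top',420.5,245.5,.09))
print('pin',tri([ray('top',254.9,218.6),ray('scene',240+77/4,160+56/4)]))
```

```text
cap [ 0.45828844 -0.24859757  0.09539737] [np.float64(0.00018200770921569516), np.float64(0.00018200770921565472)]
[ 0.45817879 -0.24814618  0.097     ] [ 0.45677665 -0.24911306  0.097     ]
0 [-0.44927882  0.38522869  1.11115854  1.88156059 -0.38488674  1.11286669
  0.808138  ]
0 [-0.59916167  0.37027657  0.56687015  1.72308982 -0.21850716  1.1116736
  0.03449504]
3.141592653589793 [-0.43604501  0.37489009  1.0893491   1.88130724 -0.37101618  1.10875612
 -2.34671589]
3.141592653589793 [ 0.6305618   0.54760254 -1.08339845  1.68216677  0.51052456  1.22684499
  2.57029899]
yellow [ 0.46628066 -0.14785839  0.09      ] teal [ 0.40625747 -0.32245606  0.09      ]
pin (array([0.4944005 , 0.16071922, 0.19131451]), [np.float64(0.0009151770761583962), np.float64(0.00091517707615838)])
```

Run:
```python
from h import *
robot.move_linear([0.26,0.5,0.36],velocity=.4)
robot.move_ptp([.4578,-.2485,.30],down(0))
robot.gripper_to(.075)
C=cam('wrist'); im=robot.grab_frame('wrist'); save('w1',im)
s=robot.get_state(); print(s['time'],s['ee_pos'],s['qpos'])
print('exp cap',proj('wrist',[.4578,-.2485,.097]),'base',proj('wrist',[.4578,-.2485,0]))
```

```text
4.025 [ 0.45780378 -0.24849455  0.29999688] [-0.09455644  0.15202202  0.60294987  1.73716951 -0.08974772  1.27998535
  0.52880775]
exp cap (np.float64(318.2330257256788), np.float64(171.1722869825293)) base (np.float64(318.16667952343585), np.float64(160.67961236331556))
```

View pics/w1.png

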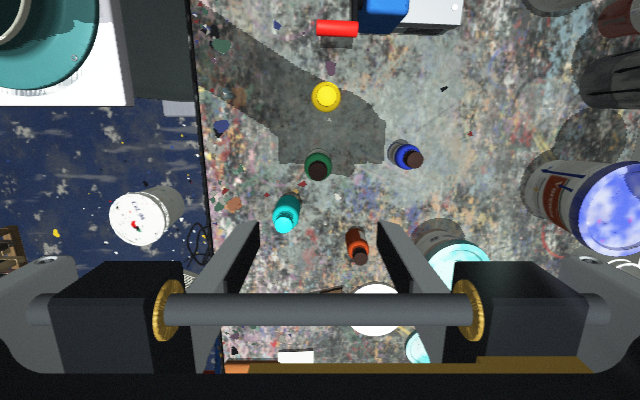

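The wrist view shows the green bottle's cap at about (317,171), as predicted (318,171), so I'll grasp it and carry it above the pocket.

Run:
```python
from h import *
robot.move_linear([.4578,-.2485,.12],velocity=.25)
hit=robot.move_linear([.4578,-.2485,.047],velocity=.08,threshold=8)
robot.gripper_to(0.0)
s=robot.get_state(); print(hit,s['opening'],s['grasp_force'],s['ee_pos'])
robot.move_linear([.4578,-.2485,.26],velocity=.2)
robot.move_ptp([.5845,.0605,.26],down(0))
im=robot.grab_frame('wrist'); save('w2',im)
s=robot.get_state(); print(s['time'],s['opening'],s['ee_pos'])
print('exp pocket',proj('wrist',[.5845,.0605,.06]), 'corners',[np.round(proj('wrist',p)) for p in ([.651,.156,.06],[.646,-.06,.06],[.521,.158,.06])])
```

```text
False 0.03592268684405467 28.617844939726638 [ 0.45778537 -0.24848301  0.04698832]
9.2 0.03606325213410019 [0.5844725  0.05866311 0.26013886]
exp pocket (np.float64(318.22790312000205), np.float64(170.16184970705478)) corners [array([371.,  96.]), array([361., 252.]), array([268.,  94.])]
```

View pics/w2.png

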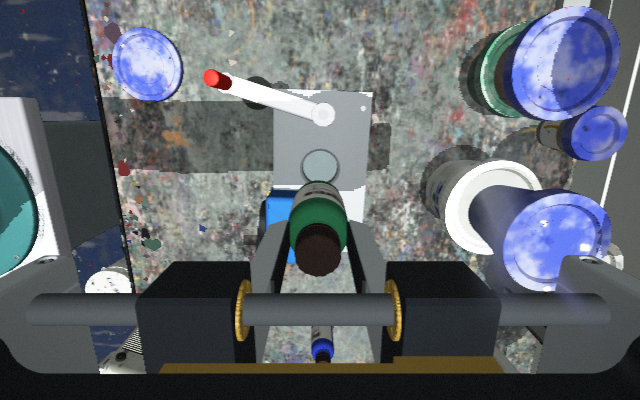

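The wrist view shows the pocket at about (320,167), the post top at (322,114), the pin at (212,77) and the bottle upright in the grip with its cap at (319,250). Next I'll measure the pocket and the bottle tilt numerically.

Run:
```python
from h import *
im=robot.grab_frame('wrist'); s=robot.get_state(); p=s['ee_pos'];print(p,s['time'],s['force'])
cap=np.array(p)+[0,0,.05]; print('cap exp',proj('wrist',cap),'base exp',proj('wrist',np.array(p)-[0,0,.047]))
cp=cv2.resize(im[60:280,190:400],None,fx=3.5/1.3,fy=3.5/1.3,interpolation=cv2.INTER_CUBIC); save('c_w2',cp)
h=cv2.cvtColor(im,cv2.COLOR_RGB2HSV).astype(int); print(h[167,290:350:4].tolist()); print(h[145:185:3,320].tolist())
for n,(lo,hi) in dict(deckcnr=((0,0,150),(180,40,255))).items(): pass
print(onz('wrist',320,167,.06),onz('wrist',322,114,.1485),onz('wrist',212,77,.19))
```

```text
[0.58449751 0.05880392 0.26018109] 9.25 [ 0.20977437 -0.0291051  -1.17298119]
cap exp (np.float64(318.8109687105467), np.float64(256.08765807660916)) base exp (np.float64(318.4397257533375), np.float64(204.24442063468587))
[[97, 20, 164], [97, 14, 165], [98, 12, 164], [102, 27, 94], [92, 28, 180], [95, 28, 181], [93, 26, 175], [93, 28, 176], [94, 31, 174], [94, 32, 175], [95, 28, 173], [95, 26, 175], [99, 17, 107], [98, 17, 163], [90, 14, 164]]
[[96, 15, 167], [101, 18, 156], [93, 28, 180], [97, 25, 181], [94, 31, 181], [93, 26, 178], [93, 28, 179], [93, 29, 174], [95, 29, 176], [90, 25, 174], [93, 29, 177], [91, 31, 173], [72, 155, 51], [60, 10, 107]]
[0.58692225 0.06495726 0.06      ] [0.58835103 0.13339828 0.1485    ] [0.49546483 0.16349647 0.19      ]
```

View pics/c_w2.png

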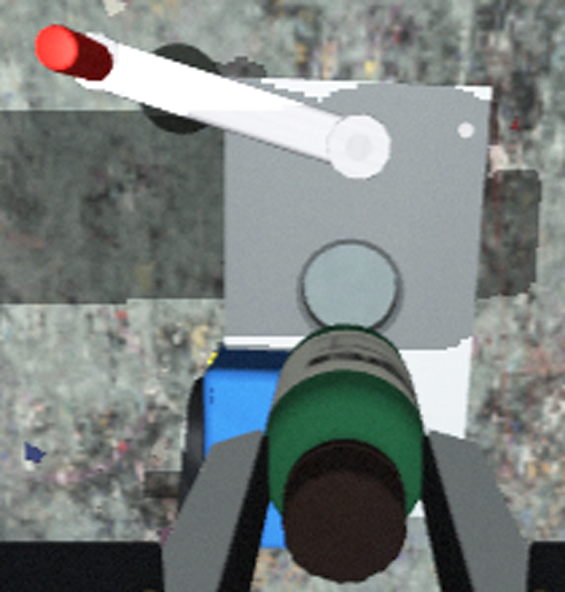

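Run:
```python
from h import *
robot.move_linear([.5865,.061,.15],velocity=.15)
robot.pause(.2); s=robot.get_state(); print(s['ee_pos'],s['force'])
hit=robot.move_linear([.5865,.061,.088],velocity=.05,threshold=6)
s=robot.get_state(); print(hit,s['ee_pos'],s['force'],s['moment'],s['time'])
im=robot.grab_frame('scene'); save('s3',cv2.resize(im[140:260,230:390],None,fx=4.5,fy=4.5))
```

```text
[0.58688648 0.06107542 0.15076063] [ 0.02836242  0.26744675 -0.17869138]
False [0.58669862 0.06100416 0.08832307] [-0.34525008  0.28688181 -1.05865298] [-0.09788184  0.0525159   0.01899033] 11.725
```

Run:
```python
from h import *
robot.gripper_to(.075); robot.pause(.2)
robot.move_linear([.5865,.061,.30],velocity=.25)
s=robot.get_state(); print(s['time'],s['ee_pos'])
a=robot.grab_frame('wrist')[60:290,190:420]; b=robot.grab_frame('scene')[140:255,240:355]
save('c4',np.hstack([cv2.resize(a,(400,400)),cv2.resize(b,(400,400))]))
print('cap exp',proj('wrist',[.5867,.0632,.137]))
```

```text
13.7417 [0.58594962 0.0609705  0.29867897]
cap exp (np.float64(319.18690271568335), np.float64(175.4316750260645))
```

View pics/c4.png

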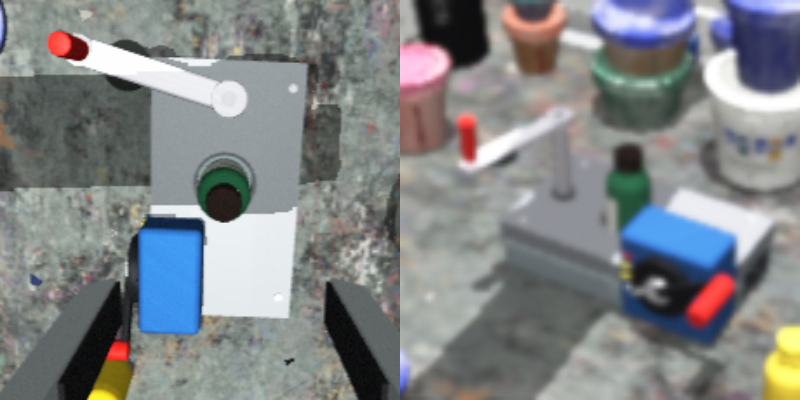

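The bottle is standing in the pocket (cap at about (318,177), expected (319,175)). Next, the gate.

Run:
```python
from h import *
print('now hinge',onz('wrist',321.7,115.8,.1485),'pin',onz('wrist',223.9,84.7,.19))
H=np.array([.5885,.1332]); P=np.array([.495,.1625]); v=P-H; th0=np.arctan2(-v[0],-v[1]); print('th0',th0,np.hypot(*v))
pos=lambda t,z=.178: [H[0]-.1*np.sin(t),H[1]-.1*np.cos(t),z]
for off in (0,np.pi):
    print(off,[None if (j:=robot.ik(pos(t),down(off-t))) is None else np.round(j,2) for t in (th0,1,0)])
```

```text
now hinge [0.58945533 0.13370144 0.1485    ] pin [0.4944896  0.16291126 0.19      ]
th0 1.8744726714125133 0.09798336593524436
0 [array([-0.93,  0.28,  0.66,  1.9 , -0.2 ,  1.02, -2.06]), array([-0.7 ,  0.25,  0.57,  1.92, -0.16,  1.02, -1.07]), array([-0.45,  0.39,  0.44,  1.73, -0.18,  1.07,  0.05])]
3.141592653589793 [array([-0.54,  0.24,  0.19,  1.89, -0.05,  1.02,  0.94]), array([-0.32,  0.22,  0.12,  1.91, -0.03,  1.01,  1.96]), array([ 0.67,  0.59, -1.08,  1.69,  0.56,  1.2 ,  2.59])]
```

Run:
```python
from h import *
H=np.array([.589,.1334]); th0=1.875
pos=lambda t,z=.178: [H[0]-.1*np.sin(t),H[1]-.1*np.cos(t),z]
robot.move_ptp(pos(th0,.28),down(-th0)); robot.gripper_to(.034); robot.pause(.1)
print(robot.get_state()['ee_pos'],pos(th0))
hit=robot.move_linear(pos(th0),velocity=.1,threshold=5); print(hit,robot.get_state()['ee_pos'])
if not hit:
    robot.gripper_to(.024)
    for t in np.linspace(th0,.1,9)[1:]:
        h=robot.move_linear(pos(t),velocity=.1,frame=down(-t),threshold=15)
        s=robot.get_state(); print(round(t,2),h,s['ee_pos'].round(3),s['force'].round(1),round(s['time'],1))
        if h: break
```

```text
[0.49357217 0.16333594 0.27999293] [np.float64(0.4935914218390306), np.float64(0.1633533506189574), 0.178]
False [0.49391529 0.16345475 0.17852093]
1.65 False [0.489 0.142 0.178] [-0.1  0.4 -0.2] 18.6
1.43 False [0.49  0.12  0.178] [ 0.4  1.1 -1. ] 18.9
1.21 False [0.495 0.099 0.178] [-0.6 -0.6  0.4] 19.3
0.99 False [0.505 0.079 0.178] [-0.6  0.1  0.6] 19.7
0.77 False [0.519 0.062 0.178] [-0.3 -0.   0.1] 20.1
0.54 False [0.537 0.048 0.178] [-0.3  0.2  0.5] 20.4
0.32 False [0.557 0.039 0.178] [-0.   0.3  0.2] 20.8
0.1 False [0.578 0.034 0.178] [-0.2  0.1 -0.3] 21.2
```

Run:
```python
from h import *
H=np.array([.589,.1334])
pos=lambda t,z=.178: [H[0]-.1*np.sin(t),H[1]-.1*np.cos(t),z]
h=robot.move_linear(pos(-.15),velocity=.04,frame=down(-.0),threshold=6)
s=robot.get_state(); p=s['ee_pos']; print(h,p,s['force'],s['time'],'expected pin',H+[-.0025,-.1])
robot.gripper_to(.04)
robot.move_linear([p[0],p[1],.30],velocity=.2)
print(proj('wrist',[.5865,.0334,.19]))
a=robot.grab_frame('wrist')[60:290,190:420]; b=robot.grab_frame('scene')[140:255,240:355]
save('c5',np.hstack([cv2.resize(a,(400,400)),cv2.resize(b,(400,400))]))
```

```text
False [0.60374734 0.03445934 0.17791532] [ 0.52100651  0.39189523 -0.09352152] 21.975 expected pin [0.5865 0.0334]
(np.float64(302.5494707444387), np.float64(188.35440116210268))
```

View pics/c5.png

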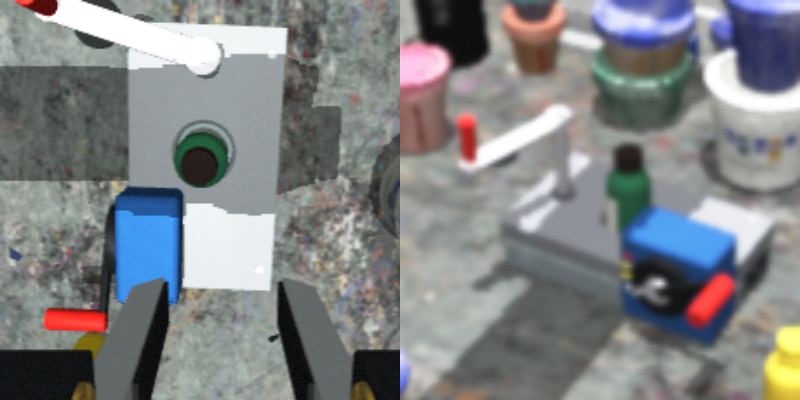

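The view shows the gate still open, with the pin at crop (38,5), so the pin was not carried along. I'll measure it numerically from the top and scene views.

```bash
cat >> h.py <<'E'
def red(name,near,r=40):
    im=robot.grab_frame(name); hsv=cv2.cvtColor(im,cv2.COLOR_RGB2HSV)
    m=cv2.inRange(hsv,np.array((0,130,70)),np.array((8,255,255)))|cv2.inRange(hsv,np.array((172,130,70)),np.array((180,255,255)))
    n,l,s,c=cv2.connectedComponentsWithStats(m)
    return [(s[i].tolist(),c[i].round(1).tolist()) for i in range(1,n) if s[i][4]>=8 and np.hypot(*(c[i]-near))<r]
E
python3 - <<'E'
from h import *
s=robot.get_state(); print(s['time'],s['ee_pos'],s['opening'],s['force'])
print('top',red('top',(255,218))); print('scene',red('scene',(259,178)))
im=cv2.imread('pics/top0.png')
robot.pause(.1)
print('proj of assumed pin top/bottom', proj('top',[.4945,.163,.19]),proj('top',[.4945,.163,.148]),proj('scene',[.4945,.163,.19]),proj('scene',[.4945,.163,.148]))
E
grep -n "" /dev/null; python3 -c "
import cv2,sys
sys.path.insert(0,'.')
a=cv2.imread('pics/c4.png').astype(int);b=cv2.imread('pics/c5.png').astype(int)
print(abs(a[:,400:]-b[:,400:])[100:180,40:180].mean(),abs(a[:,400:]-b[:,400:]).mean())"
```

```text
23.3083 [0.60315053 0.03445989 0.29844509] 0.0402964556306666 [ 0.26862677  0.13452389 -0.09998471]
top [([253, 217, 5, 4, 15], [254.8, 218.8])]
scene [([257, 174, 5, 12, 45], [259.0, 179.0])]
proj of assumed pin top/bottom (np.float64(254.42262838677598), np.float64(218.41918086906875)) (np.float64(256.513010941173), np.float64(219.19445080065523)) (np.float64(258.33843889734703), np.float64(174.16547653328692)) (np.float64(259.722973679646), np.float64(186.04353556731735))
8.605208333333334 4.6509479166666665
```

Run:
```python
from h import *
print(robot.camera_info('wrist')['fx'])
P=[.4945,.1625]; th0=1.875
s=robot.get_state();p=s['ee_pos']
for dz in (0,-.01,.01,.019,.03): print(dz,[np.round(proj('wrist',p+np.array([sx*.0202,sy*.008,dz])),0).tolist() for sx in (-1,1) for sy in (-1,1)])
im=robot.grab_frame('wrist'); g=cv2.cvtColor(im,cv2.COLOR_RGB2HSV)
save('w6',im)
robot.move_ptp(P+[.26],down(-th0)); robot.gripper_to(.045)
for z in (.178,.168,.16):
    hit=robot.move_linear(P+[z],velocity=.1,threshold=5); 
    robot.gripper_to(0.0); s=robot.get_state(); print(z,hit,s['ee_pos'],s['opening'],s['grasp_force'],s['time'])
    if s['opening']>.006: break
    robot.gripper_to(.045)
print(red('top',(255,218)))
```

```text
299.0530557323279
0 [[290.0, 234.0], [289.0, 213.0], [347.0, 234.0], [348.0, 213.0]]
-0.01 [[291.0, 229.0], [291.0, 208.0], [346.0, 229.0], [346.0, 208.0]]
0.01 [[289.0, 240.0], [288.0, 217.0], [349.0, 240.0], [349.0, 217.0]]
0.019 [[287.0, 245.0], [287.0, 222.0], [350.0, 246.0], [351.0, 222.0]]
0.03 [[286.0, 253.0], [285.0, 229.0], [352.0, 253.0], [353.0, 229.0]]
0.178 False [0.49449973 0.1624753  0.17798744] 0.0008749782575324964 0.0 27.5833
0.168 False [0.49451907 0.16254266 0.16807482] 0.01176296024406631 30.000473856925964 29.3083
[]
```

View pics/w6.png

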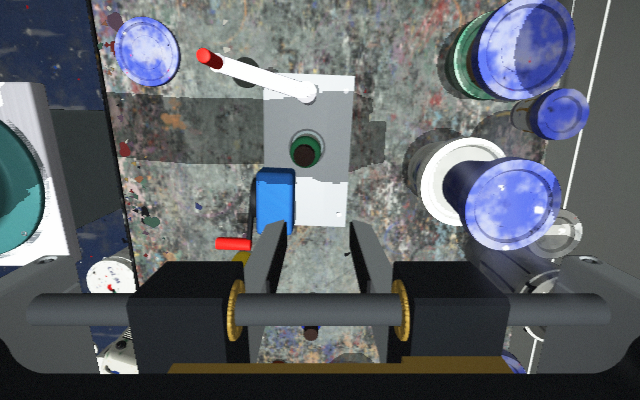

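The view shows the fingertips ending near row 222, which means the real tips sit about 15–20 mm *behind* the TCP rather than ahead of it. The grip test agrees: it missed the pin at 0.178 and caught its top at 0.168. I'll go lower and swing the gate.

Run:
```python
from h import *
H=np.array([.589,.1334]); th0=1.875; R=.099
pos=lambda t,z=.142: [H[0]-R*np.sin(t),H[1]-R*np.cos(t),z]
robot.gripper_to(.036)
h=robot.move_linear(pos(th0),velocity=.08,threshold=6); print(h,robot.get_state()['ee_pos'])
robot.gripper_to(.022)
print(robot.get_state()['opening'])
for t in list(np.linspace(th0,.12,7)[1:]):
    h=robot.move_linear(pos(t),velocity=.12,frame=down(-t),threshold=12)
    s=robot.get_state(); print(round(t,2),h,s['ee_pos'].round(3),s['force'].round(1),round(s['time'],1))
    if h: break
else:
    h=robot.move_linear(pos(-.15),velocity=.04,frame=down(0),threshold=6)
    s=robot.get_state(); print(h,s['ee_pos'],s['force'],s['time'])
```

```text
False [0.49445687 0.16290346 0.14174835]
0.02191966098792813
1.58 False [0.49  0.135 0.142] [ 0.   0.8 -0.4] 31.3
1.29 False [0.494 0.107 0.142] [-0.1  0.3  0.7] 31.8
1.0 False [0.506 0.081 0.142] [ 0.2 -0.   0.1] 32.2
0.7 False [0.525 0.059 0.142] [-0.3  1.   0.1] 32.6
0.41 False [0.549 0.043 0.142] [-0.7  0.2 -0.3] 33.1
0.12 False [0.576 0.036 0.142] [-0.3  0.2 -0. ] 33.5
True [0.58997244 0.03567933 0.14131417] [-3.61708654 -0.84260487  1.38844865] 33.9583
```

The gate stopped against contact exactly where the shut position should be. I'll retreat, verify numerically, then go above the bar and find contact.

Run:
```python
from h import *
robot.gripper_to(.036); p=robot.get_state()['ee_pos']
robot.move_linear([p[0],p[1],.26],velocity=.25)
s=robot.get_state()
e=proj('wrist',[.5865,.0334,.19]); r=red('wrist',e,40); print('pin exp',e,r,[onz('wrist',*x[1],.188) for x in r])
print('scene',proj('scene',[.5865,.0334,.17]),red('scene',proj('scene',[.5865,.0334,.17]),15))
robot.gripper_to(0.0)
robot.move_ptp([.474,-.074,.20],down(-.66)); robot.pause(.2)
s=robot.get_state(); print(s['qpos'],s['force'])
e=proj('wrist',[.475,-.073,.1]); r=red('wrist',e,60); print('bar',e,r,[(onz('wrist',x[0][0]+x[0][2]/2,x[0][1]+x[0][3]/2,.1)) for x in r])
h=robot.move_linear([.474,-.074,.06],velocity=.05,threshold=3)
s=robot.get_state(); print(h,s['ee_pos'],s['force'],s['time'])
```

```text
pin exp (np.float64(314.7935205084236), np.float64(199.48978302409742)) [([307, 184, 14, 23, 256], [313.8, 195.2])] [array([0.58538368, 0.03720478, 0.188     ])]
scene (np.float64(312.69764762154466), np.float64(175.74854008985633)) [([311, 169, 5, 13, 54], [313.0, 174.5])]
[-0.29698433  0.14758717  0.4263604   1.95983501 -0.07003041  1.04789674
 -0.49790494] [ 0.81697839 -0.05354286  0.49907628]
bar (np.float64(318.1252111079738), np.float64(188.55060393125146)) [([298, 165, 48, 39, 821], [321.3, 183.9])] [array([ 0.48055812, -0.07214868,  0.1       ])]
True [ 0.4735247  -0.07379793  0.08392498] [0.34610625 3.49536601 3.97082844] 38.8167
```

Run:
```python
from h import *
for y in (-.079,-.069):
    robot.move_linear([.474,y,.098],velocity=.1); robot.pause(.2); f0=robot.get_state()['force']
    h=robot.move_linear([.474,y,.06],velocity=.04,threshold=3)
    s=robot.get_state(); print(y,h,s['ee_pos'],s['force']-f0,s['moment'],s['time'])
```

```text
-0.079 True [ 0.47354864 -0.07876798  0.08365014] [0.01060424 2.19090626 3.68118324] [ 0.76345257  0.26878368 -0.01980731] 39.8083
-0.069 True [ 0.47363324 -0.06885749  0.08367628] [1.03643029 3.32857731 4.88767268] [0.79932735 0.17954188 0.01630174] 40.825
```

Run:
```python
from h import *
pt=lambda t:[.474,-.010-.07*np.cos(.47-t),.052+.07*np.sin(.47-t)]
robot.move_linear([.474,-.075,.087],velocity=.1)
for t in (.15,.3,.45,.6,.75,.85,.93):
    h=robot.move_linear(pt(t),velocity=.05,threshold=30); s=robot.get_state(); p=s['ee_pos']
    print(t,h,p.round(4),s['force'].round(1),'angle',round(.47-np.arcsin((p[2]-.052)/.07),3),round(s['time'],1))
    if h: break
robot.pause(.5); s=robot.get_state(); print(s['ee_pos'],s['force'],s['time'])
print('bar scene exp',proj('scene',[.475,-.0727,.033]),red('scene',proj('scene',[.475,-.0727,.033]),25))
```

```text
0.15 False [ 0.4745 -0.0772  0.0741] [ 0.8 -3.9  7.4] angle 0.15 41.5
0.3 False [ 0.4747 -0.08    0.064 ] [-0.2 -6.6  8.4] angle 0.298 41.8
0.45 False [ 0.4745 -0.0808  0.0535] [-1.2 -5.5  7.1] angle 0.449 42.2
0.6 False [ 0.4746 -0.0802  0.0431] [ 0.7 -5.2  8.5] angle 0.597 42.6
0.75 False [ 0.4745 -0.0779  0.0328] [-0.8 -4.6  9. ] angle 0.748 42.9
0.85 False [ 0.4745 -0.0756  0.0262] [ 0.3 -3.4  7.7] angle 0.847 43.2
0.93 False [ 0.4747 -0.0733  0.0212] [ 0.  -5.6  9.3] angle 0.926 43.5
[ 0.47465587 -0.07340967  0.02135029] [-0.31924546 -4.79418374  9.82076339] 43.9667
bar scene exp (np.float64(327.43593792495767), np.float64(243.43079674486944)) [([322, 243, 9, 8, 44], [325.8, 246.2])]
```

Run:
```python
from h import *
print(red('scene',(313,174.5),10)); s=robot.get_state(); print(s['ee_pos'],s['force'],s['time'])
robot.sign_off()
```

```text
[]
[ 0.47467135 -0.07338764  0.02134202] [-1.12849911 -5.01032845  8.6663252 ] 44.0667
the job is handed in; nothing more can be done
```

I handed the job in at about 44 s. The green bottle is in the pocket, the gate was seen shut before I pressed, and the robot is still holding the dial at about 0.93 rad (third click, roughly 9–10 N). The last check for the gate pin, just before hand-in, found nothing in the scene camera; the arm was probably blocking the view, so the gate wasn't confirmed shut during the press.

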